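Load the bearing washer and hold its lever on the third notch

ROBOT

A 6-joint arm with a two-finger parallel gripper is mounted at the origin on the work surface. World frame = base frame: x ahead of the robot, y to its left, z up, the work surface at z = 0. Lengths are in mm, angles in rad, forces in N, time in s.
With the tool pointing down it reaches from about 300 to 775 mm from the base axis. Payload 14.6 kg.
Tool frame: the origin (TCP) lies on the centre line of the jaws, within the pads' length; the fingertips stand ahead of it and the grasp point (between the pads) is the TCP (manip.tip_reach is the z of the fingertips in the tool frame, in mm); z points along the fingers, y is the direction in which the jaws open and shut (so a half turn about z gives the same grasp; the last joint's range is limited). The gripper opens to 94 mm and grips with 3 to 60 N. Pads are 16 mm wide; open, the fingers measure 119 mm over their backs; the gripper's body (75 mm by 177 mm) begins 78 mm behind the grasp point.
Start: joints at [-1.364, 0.3, 1.521, -0, 1.321, -0.067], TCP at [148.709, -529.505, 224.446] pointing down, gripper open.
Joint ranges: [-3.03, 3.03], [-0.79, 2.21], [0.23, 2.52], [-1.04, 4.18], [0, 3.07], [-2.55, 2.55]. Speed limits (rad/s): [2.22, 2.22, 2.57, 3.14, 3.14, 3.14].

INTERFACE

Orientations are given as [roll, pitch, yaw] about the fixed x, y, z axes, in that order (R = Rz(yaw) Ry(pitch) Rx(roll)).
In Python, from cell import manip, camera, search_frame, masks_of, tip_of gives the robot as it stands.
- The arm moves only by the tool send_rows, never from a script. Its argument "plan" is a list of rows, each an object with "travel": the shift along the tool's x, y, z in mm, a list of three; "delta_rot": the turn, a rotation vector about the tool's x, y, z in degrees, a list of three; "fingers": the gripper's target within -1 to 1 (shut at 1, half-way at 0, fully open at -1). In form: [{"travel": [dx, dy, dz], "delta_rot": [wx, wy, wz], "fingers": fingers}, ...]. A call has 1 to 20 rows; each row shifts and turns the commanded pose from where the row before left it, along the tool's axes as they then stand; what a row does not reach is not made up. A row lasts 1/8 s, in which the tool goes at most 62.5 mm and 10.7 degrees, less where a joint would pass 70% of its speed; a pose out of reach is approached as far as the arm can. A call is refused whole if a number of a shift passes 62.5 or a number of a turn 10.7, either way. A call with a gripper value outside its range is refused whole. The fingers move at their own pace and stop on an object; "grip_force" is the grip in N (left out, the last holds). Time passes only in rows, so rows that do not move let the fingers close. It gives the time, the measured TCP pose, the force and the opening at its end, in the units of the state.
- manip.read_state(): the state, without advancing time (a new reading comes with each control period).
- camera(name): name is "scene" or "side" or "wrist"; returns a dict with "color" (400x640x3 uint8, red, green, blue), "z_map" (400x640 float32, mm along the optical axis (not along the pixel's ray), 0 where there is no reading), "fov_y" (degrees; the focal length in pixels is half the picture's height over the tangent of half this angle, whatever the lens; pixels are square), "cx", "cy" (the principal point, pixels), "world_from_camera" (4x4, takes a point from camera to world coordinates); the wrist camera has in their place "tool_from_camera" (4x4, takes a point from camera to tool coordinates, whose origin is the TCP and whose axes are the flange's). Camera axes: x right, y up, looking along -z (the intrinsics and any distortion apply to the point x, -y, -z); pixel columns grow to the right and rows downward; lengths in mm; the calibration is good to about 2 mm. A picture is of the moment at which its call begins: read the wrist's pose just before it.
- manip.sign_off(): hands the job in, once; it reports no verdict.
Trained networks look in the newest picture that a camera, given by its name, has taken for a name from the list of things; names that differ only in an ending like _2 or _b are one class to them, and where a whole thing is asked for, a point or a joint stands for the part that bears it (a point fixed in the world has none). Each returns a list of dicts, best first, with "confidence" (0 to 1); they miss things now and then, are a little off and sometimes report something else, mostly with a low value. They report only what shows in the picture. A call takes as long as a camera call.
- search_frame(name, camera): "at" ([x, y, z] in mm, in the coordinates of the camera as it stood for that picture, good to about 4 mm: the middle of the surface that is visible of it).
- masks_of(name, camera): "region" (400x640 bool, what is visible of it).
- tip_of(name, camera): "at" ([x, y, z] in mm, in the coordinates of the camera as it stood for that picture, good to about 4 mm: a listed point, or the origin of a listed thing).
The state is a dict: "clock": time; "joints": joint angles; "qd": joint speeds; "effort": joint torques, N m; "eef_pos": TCP position; "eef_rot": TCP orientation; "wrist_force": force on the tool from outside, world axes, zero at the start; "moment": the same for the moment, N m; "finger_gap": finger opening in mm.
Only numpy, scipy, OpenCV 4.12 (cv2) and the standard library are available. Lean on these libraries where they do the work, as an engineer would, in place of code of your own. Each camera call takes 0.05 s, during which the arm holds its last target. There are 200 camera calls.

TASK

Load the bearing washer by nesting its cups in size order: first set the wide cup upright on the floor of the washer's round tub, then set the tall narrow cup with the bearings upright inside the wide cup, putting each down, not dropping it, and letting it go. Then run the wash: with the fingers, press the washer's spring-return lever down past its first two notches to the third, not on down to the stop, and finish while still holding it there against its spring. Leave the other things on the worktop where they are.

Things in the scene. Friction and masses are not known exactly. Their poses are not given: they have to be found in the camera images.
- tub_floor (a point): Centre of the inner floor of the round steel tub on the washer, 34 mm above the worktop. Tub: inside 76 mm wide, outside 84, 28 mm deep, rim 62 mm above the worktop. The white washer is fixed to the worktop; its axes are this point's axes. Its base is 150 (x) x 262 (y) x 30 mm tall, centred 65 mm along -y from this point; its tower, 60 (x) x 40 (y) mm with its top 115 mm above the worktop, is centred 125 mm along -y from this point.
- lever_pad (a point): Centre of the top face of the washer's grey lever pad, a flat plate 40 (x) x 42 (y) x 10 mm thick sticking out of the end (-y) face of the tower, 169 mm along -y from the tub's centre. Axes as the washer's. At rest it is 105 mm above the worktop and moves straight down when pressed. A pointer on the pad runs along the tower's +x face beside black marks: rest and three notches, 12 mm apart, the third mark the longest.
- lever (a joint): How far the lever is pressed, in m: 0 at rest, notches (soft clicks) at 0.012, 0.024 and 0.036, end stop at 0.046. A spring (4 N at rest plus 0.15 N per mm, so about 9.4 N at the third notch; the clicks add or take up to 2.5 N on the way) returns it to 0 whenever it is let go; no notch keeps it.
- wide_mid (a point): Centre (on its axis, half-way up, 32.5 mm above its underside) of the wide cup: plain open aluminium cup, outside 62 mm wide, 65 tall, wall 3, floor 4 mm thick, 0.11 to 0.22 kg. z along its axis, to the mouth. Standing in the tub it is 32.5 mm above the tub floor and its top 37 mm stand out of the tub.
- narrow_mid (a point): Centre (on its axis, half-way up, 51 mm above its underside) of the narrow cup: open aluminium cup, outside 42 mm wide, 102 tall, wall 3, floor 4 mm thick, with a fixed spindle of bearings inside ending below the rim, 0.14 to 0.28 kg. z along its axis, to the mouth. Nested in the wide cup in the tub it is 55 mm above the tub floor and its top 41 mm stand out of the wide cup.
- jar: Bystander, leave alone: round glass jar of spacers with metal lid, 64 wide, 89 tall mm. Origin at the centre of its underside.
- bolt_bowl: Bystander, leave alone: shallow round steel magnetic bowl with bolts in it, 104 wide, 28 tall mm. Origin at the centre of its underside.
- skate_tool: Bystander, leave alone: chrome T-shaped skate tool lying flat; cross bar 100 long, stem 78 long mm. Origin on the worktop side, where stem and cross bar meet; x along the stem.
- baseplate: Bystander, leave alone: aluminium truck baseplate lying flat, 85 x 56 x 19 mm. Origin at the centre of its underside.
- wheel_a: Bystander, leave alone: purple skate wheel lying flat, 54 across, 32 tall mm. Origin at the centre of its underside.
- wheel_b: Bystander, leave alone: the other purple skate wheel, 54 across, 32 tall mm. Origin at the centre of its underside.
- driver: Bystander, leave alone: screwdriver lying flat, about 200 long, handle 26 thick mm. Origin on the worktop side, near its middle; x from handle to tip.

How it is judged:
By the outcome, as a careful person would: the job done as asked, in the order asked, and still so for the second after the job is handed in, while the arm keeps its last pose, push and grip.
It also fails if it takes over 70 s, if anything falls off the work surface, if the arm or the gripper's body presses on something with over 40 N, if the wrist force passes 120 N, or if a joint passes its speed limit or range.

## Working session

There is one attempt and no reset: what is moved stays moved. The work goes in short steps, Python scripts to look and compute and a tool call to move; the robot and the scene stay as the last step left them, time stands still between calls to the robot, and variables do not carry over. Pictures are saved under pics/ and viewed, about 8 in all and at most 12, crops included, and the job is handed in when it is done.

Besides the shell and the picture viewer there is one more tool, called after "Call:" by a JSON object that holds its "method" and its "body". send_rows: Moves the arm, as the interface text tells. Its arguments: {"type":"object","properties":{"plan":{"type":"array"},"grip_force":{"type":"number"}},"required":["plan"]}

```bash
mkdir -p pics
cat > h.py <<'E'
import numpy as np, cv2
from cell import manip, camera, search_frame, masks_of, tip_of
from scipy.spatial.transform import Rotation as R
def world(c,p,st=None):
    T=c.get("world_from_camera")
    if T is None:
        W=np.eye(4); W[:3,:3]=R.from_euler('xyz',st["eef_rot"]).as_matrix(); W[:3,3]=st["eef_pos"]
        T=W@np.array(c["tool_from_camera"])
    p=np.atleast_2d(p); return p@np.array(T)[:3,:3].T+np.array(T)[:3,3]
def cloud(c,mask,st=None):
    z=c["z_map"]; v,u=np.nonzero(mask&(z>0)); z=z[v,u]
    f=c["color"].shape[0]/2/np.tan(np.radians(c["fov_y"])/2)
    return world(c,np.c_[(u-c["cx"])/f*z,-(v-c["cy"])/f*z,-z],st)
def save(c,n): cv2.imwrite("pics/"+n,c["color"][:,:,::-1])
E
cat > a.py <<'E'
from h import *
np.set_printoptions(precision=1,suppress=True)
s=manip.read_state(); print(s, manip.tip_reach)
ims=[]
for n in ("scene","side"):
    c=camera(n); ims.append(c["color"])
    print(n,{k:c[k] for k in c if k not in("color","z_map")})
    save(c,n+"0.png")
    for t in ["tub_floor","lever_pad","wide_mid","narrow_mid","jar","bolt_bowl","skate_tool","baseplate","wheel_a","driver"]:
        for d in tip_of(t,n)[:3]: print(t,round(d["confidence"],2),world(c,d["at"])[0])
E
python3 a.py
```

```text
{'clock': 0.0, 'joints': array([-1.4,  0.3,  1.5, -0. ,  1.3, -0.1]), 'qd': array([-0., -0.,  0., -0., -0.,  0.]), 'effort': array([  0. , -53.2, -35.3,   0.1,   0. ,  -0. ]), 'eef_pos': array([ 148.7, -529.3,  223.9]), 'eef_rot': array([-3.1, -0. ,  0.3]), 'wrist_force': array([ 0.1, -0.3, -0.3]), 'moment': array([-0., -0., -0.]), 'finger_gap': 93.66718181138835} 19.0
scene {'fov_y': 53.42648063281701, 'cx': 318.39603683712005, 'cy': 198.64522782025674, 'world_from_camera': array([[  -0.7,   -0.6,    0.4, 1002.7],
       [   0.7,   -0.6,    0.4,  450.2],
       [  -0. ,    0.5,    0.8,  983. ],
       [   0. ,    0. ,    0. ,    1. ]])}
tub_floor 0.58 [534.7 -50.4  32.4]
lever_pad 0.7 [ 553.  -215.8  103.8]
wide_mid 0.83 [499.7 153.7  31.7]
narrow_mid 0.94 [513.6 351.8  49.3]
jar 0.8 [746.   71.8   2.1]
bolt_bowl 0.76 [525.7 487.3  -2.6]
bolt_bowl 0.68 [717.3 284.6   3.8]
skate_tool 0.82 [401.  226.5   1.7]
baseplate 0.64 [681.  398.7  -0.2]
wheel_a 0.73 [698.1 189.   -2.5]
wheel_a 0.69 [715.6 283.    3.4]
driver 0.56 [ 495.3 -442.4   -4.5]
driver 0.41 [684.  395.9   0. ]
driver 0.2
[... 181 characters left out ...]
-0.1,    0.7,   -0.8, -930.8],
       [  -0. ,    0.8,    0.7,  909.2],
       [   0. ,    0. ,    0. ,    1. ]])}
tub_floor 0.64 [684.9 393.7   1.4]
tub_floor 0.6 [527.5 -57.7  36.1]
lever_pad 0.61 [ 549.6 -224.8  106.1]
lever_pad 0.33 [517.3 350.6  53.4]
wide_mid 0.65 [495.7 154.1  33.4]
narrow_mid 0.59 [515.7 351.4  53.4]
narrow_mid 0.59 [533.5 -55.9  34.9]
narrow_mid 0.34 [ 496.1 -444.4    0.1]
jar 0.9 [744.2  70.2  -1.9]
jar 0.73 [ 552.4 -224.2  102. ]
bolt_bowl 0.7 [522.6 484.9   0.6]
skate_tool 0.43 [404.2 225.   -2.9]
baseplate 0.63 [680.9 395.6   3.3]
wheel_a 0.69 [715.4 284.5   4.4]
wheel_a 0.48 [696.  184.    4.4]
wheel_a 0.46 [518.9 351.3  51.6]
driver 0.58 [ 493.6 -443.3   -0.3]
```

View pics/scene0.png

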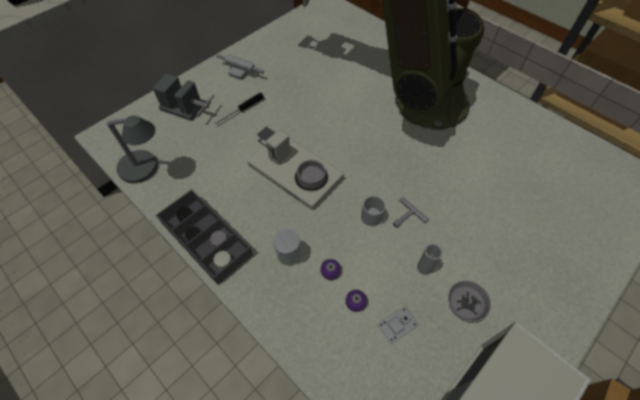

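View pics/side0.png

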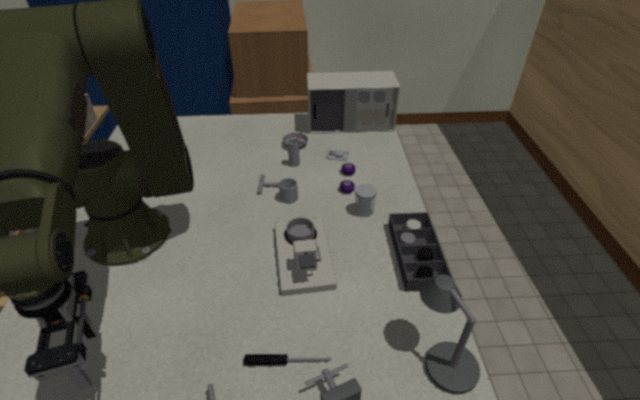

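The scene shows both cups standing upright: wide at about px (373,210), narrow at (430,258). The tub is at (312,175), with the tower and pad at about (270,140). The side view agrees. Next I'll go to the wrist view above the tub.

```bash
cat > go.py <<'E'
import sys
from h import *
# go.py x y z [yaw_deg] : travel in present tool axes; turn given as rotvec in tool axes to point down w/ yaw
s=manip.read_state(); Rm=R.from_euler('xyz',s["eef_rot"])
t=np.array([float(v) for v in sys.argv[1:4]])
d=Rm.inv().apply(t-np.array(s["eef_pos"]))
yaw=np.radians(float(sys.argv[4])) if len(sys.argv)>4 else s["eef_rot"][2]
Rt=R.from_euler('xyz',[np.pi,0,yaw])
print("pos",np.round(s["eef_pos"],1),"rot",np.round(s["eef_rot"],3),"F",np.round(s["wrist_force"],1),"gap",round(s["finger_gap"],1),"t",s["clock"])
print("travel",np.round(d,1),"|d|",round(np.linalg.norm(d),1),"turn deg",np.round(np.degrees((Rm.inv()*Rt).as_rotvec()),2), "travel after turn",np.round(Rt.inv().apply(t-np.array(s["eef_pos"])),1))
E
python3 go.py 531 -100 330
python3 -c "
from h import *
print(np.round(camera('wrist')['tool_from_camera'],2))"
```

```text
pos [ 148.7 -529.5  224.5] rot [-3.142 -0.     0.274] F [ 0.2 -0.4  0.1] gap 94.1 t 1.1
travel [ 484.2 -310.2 -105.5] |d| 584.6 turn deg [-0. -0.  0.] travel after turn [ 484.2 -310.2 -105.5]
[[  -0.      0.97    0.24   69.11]
 [   1.      0.      0.     -0.81]
 [   0.      0.24   -0.97 -160.4 ]
 [   0.      0.      0.      1.  ]]
```

Call:
{"method": "send_rows", "body": {"plan": [{"travel": [34.5, -22, -7.5], "delta_rot": [0, 0, 0], "fingers": -1}, {"travel": [34.5, -22, -7.5], "delta_rot": [0, 0, 0], "fingers": -1}, {"travel": [34.5, -22, -7.5], "delta_rot": [0, 0, 0], "fingers": -1}, {"travel": [34.5, -22, -7.5], "delta_rot": [0, 0, 0], "fingers": -1}, {"travel": [34.5, -22, -7.5], "delta_rot": [0, 0, 0], "fingers": -1}, {"travel": [34.5, -22, -7.5], "delta_rot": [0, 0, 0], "fingers": -1}, {"travel": [34.5, -22, -7.5], "delta_rot": [0, 0, 0], "fingers": -1}, {"travel": [34.5, -22, -7.5], "delta_rot": [0, 0, 0], "fingers": -1}, {"travel": [34.5, -22, -7.5], "delta_rot": [0, 0, 0], "fingers": -1}, {"travel": [34.5, -22, -7.5], "delta_rot": [0, 0, 0], "fingers": -1}, {"travel": [34.5, -22, -7.5], "delta_rot": [0, 0, 0], "fingers": -1}, {"travel": [34.5, -22, -7.5], "delta_rot": [0, 0, 0], "fingers": -1}, {"travel": [34.5, -22, -7.5], "delta_rot": [0, 0, 0], "fingers": -1}, {"travel": [34.5, -22, -7.5], "delta_rot": [0, 0, 0], "fingers": -1}, {"travel": [0, 0, 0], "delta_rot": [0, 0, 0], "fingers": -1}]}}

```text
clock: 3.02
eef_pos: [531.5, -100.7, 329.4]
eef_rot: [-3.141, -0.0, 0.277]
wrist_force: [-0.2, -0.8, -1.0]
finger_gap: 94.0
```

```bash
cat > w.py <<'E'
import sys
from h import *
from scipy.optimize import least_squares
np.set_printoptions(precision=1,suppress=True)
s=manip.read_state(); c=camera("wrist"); save(c,sys.argv[1]+".png")
np.savez("pics/"+sys.argv[1],col=c["color"],z=c["z_map"]); print(s["eef_pos"],s["eef_rot"],s["clock"])
P=cloud(c,np.ones(c["z_map"].shape,bool),s); print("worktop z",np.median(P[(P[:,2]<12),2]))
for a in sys.argv[2:]:   # name,rimz,rout : circle fit to cloud points near rim height
    n,rz,ro=a.split(","); rz=float(rz); ro=float(ro)
    for d in tip_of(n,"wrist")[:2]:
        w=world(c,d["at"],s)[0]; print(n,round(d["confidence"],2),w)
        q=P[(abs(P[:,2]-rz)<5)&(np.linalg.norm(P[:,:2]-w[:2],axis=1)<ro+12)] if ro else []
        if len(q)>30:
            f=least_squares(lambda x:np.hypot(q[:,0]-x[0],q[:,1]-x[1])-x[2],[*w[:2],ro-2],loss="soft_l1").x
            print("  rim fit",f,len(q),"z",np.median(q[:,2]))
E
python3 w.py w1 tub_floor,62,42 lever_pad,105,0
```

```text
[ 531.5 -100.7  329.4] [-3.1 -0.   0.3] 3.025
worktop z 0.27611814890786945
tub_floor 0.79 [530.1 -50.9  35.1]
  rim fit [533.7 -55.4  39.6] 561 z 61.96167133103273
lever_pad 0.61 [ 548.8 -226.4  105.8]
lever_pad 0.15 [ 492.4 -447.4   -3.5]
```

View pics/w1.png

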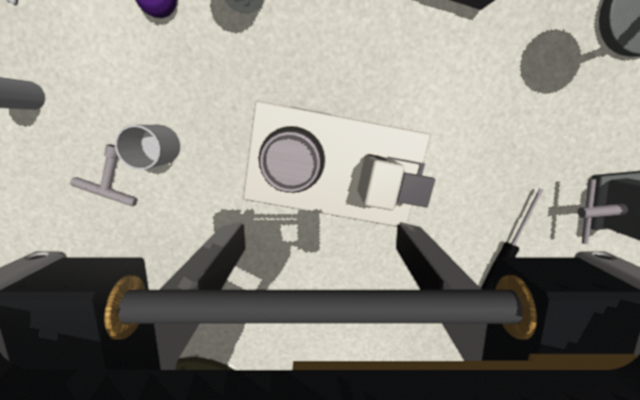

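The wrist view shows the tub at px (290,160), the tower at (385,185) and the pad at (417,190). The T-tool stem tip is at (110,148), beside the wide cup at (145,147). Next I'll go over the wide cup.

```bash
python3 - <<'E'
from h import *
np.set_printoptions(precision=1,suppress=True)
s=manip.read_state(); c=camera("wrist")
P=cloud(c,np.ones((400,640),bool),s)
for z0,n in((105,"pad"),(115,"tower")):
    q=P[(abs(P[:,2]-z0)<4)&(np.hypot(P[:,0]-545,P[:,1]+200)<70)]
    print(n,len(q),q.mean(0),cv2.minAreaRect(q[:,:2].astype(np.float32)))
E
python3 w.py w2 wide_mid,65,31; python3 go.py 455 140 250
```

```text
pad 1219 [ 553.6 -216.8  104.8] ((553.9541015625, -199.6406707763672), (61.9887580871582, 88.41251373291016), 12.13940143585205)
tower 1474 [ 546.2 -178.5  114.9] ((545.2153930664062, -179.396240234375), (59.908348083496094, 40.225257873535156), 5.550304412841797)
[ 529.9 -103.1  329.3] [-3.1  0.   0.3] 3.225
worktop z 0.2728925855400348
pos [ 530.  -103.1  329.5] rot [ 3.142 -0.     0.273] F [-0.2 -0.   0.7] gap 93.9 t 3.325
travel [  -6.7 -254.3   79.5] |d| 266.6 turn deg [ 0. -0. -0.] travel after turn [  -6.7 -254.3   79.5]
```

Call:
{"method": "send_rows", "body": {"plan": [{"travel": [-1, -32, 10], "delta_rot": [0, 0, 0], "fingers": -1}, {"travel": [-1, -32, 10], "delta_rot": [0, 0, 0], "fingers": -1}, {"travel": [-1, -32, 10], "delta_rot": [0, 0, 0], "fingers": -1}, {"travel": [-1, -32, 10], "delta_rot": [0, 0, 0], "fingers": -1}, {"travel": [-1, -32, 10], "delta_rot": [0, 0, 0], "fingers": -1}, {"travel": [-1, -32, 10], "delta_rot": [0, 0, 0], "fingers": -1}, {"travel": [-1, -32, 10], "delta_rot": [0, 0, 0], "fingers": -1}, {"travel": [0, -32, 10], "delta_rot": [0, 0, 0], "fingers": -1}, {"travel": [0, 0, 0], "delta_rot": [0, 0, 0], "fingers": -1}, {"travel": [0, 0, 0], "delta_rot": [0, 0, 0], "fingers": -1}, {"travel": [0, 0, 0], "delta_rot": [0, 0, 0], "fingers": -1}]}}

```text
clock: 4.7
eef_pos: [454.9, 141.3, 249.8]
eef_rot: [3.141, -0.001, 0.273]
wrist_force: [-0.3, 0.7, 0.4]
finger_gap: 93.7
```

```bash
python3 w.py w3 wide_mid,65,31 tub_floor,62,42 narrow_mid,102,21
```

```text
[454.9 141.3 249.8] [ 3.1 -0.   0.3] 4.7
worktop z 0.30353961040890454
wide_mid 0.61 [494.6 149.5  34.4]
  rim fit [496.7 151.4  29.1] 485 z 65.05754343687653
tub_floor 0.89 [531.6 -47.9  31.5]
  rim fit [533.2 -53.8  39.7] 1084 z 61.64272762072346
narrow_mid 0.64 [515.3 351.8  53.8]
  rim fit [516.2 350.7  19.2] 675 z 101.58046225043995
```

```bash
python3 go.py 496.7 151.4 54
```

```text
pos [454.6 141.8 249.6] rot [ 3.142 -0.     0.273] F [-0.2 -0.1  0.3] gap 94.2 t 4.9
travel [ 43.1   2.1 195.6] |d| 200.3 turn deg [ 0.   -0.01 -0.  ] travel after turn [ 43.1   2.1 195.6]
```

Call:
{"method": "send_rows", "body": {"plan": [{"travel": [21.5, 1, 10], "delta_rot": [0, 0, 0], "fingers": -1}, {"travel": [21.5, 1, 10], "delta_rot": [0, 0, 0], "fingers": -1}, {"travel": [0, 0, 35], "delta_rot": [0, 0, 0], "fingers": -1}, {"travel": [0, 0, 35], "delta_rot": [0, 0, 0], "fingers": -1}, {"travel": [0, 0, 30], "delta_rot": [0, 0, 0], "fingers": -1}, {"travel": [0, 0, 25], "delta_rot": [0, 0, 0], "fingers": -1}, {"travel": [0, 0, 20], "delta_rot": [0, 0, 0], "fingers": -1}, {"travel": [0, 0, 18], "delta_rot": [0, 0, 0], "fingers": -1}, {"travel": [0, 0, 12], "delta_rot": [0, 0, 0], "fingers": -1}, {"travel": [0, 0, 0], "delta_rot": [0, 0, 0], "fingers": -1}, {"travel": [0, 0, 0], "delta_rot": [0, 0, 0], "fingers": -1}]}}

```text
clock: 6.28
eef_pos: [496.8, 151.9, 55.1]
eef_rot: [3.142, -0.001, 0.274]
wrist_force: [0.1, 0.7, -0.1]
finger_gap: 94.3
```

Call:
{"method": "send_rows", "body": {"plan": [{"travel": [0, 0, 0], "delta_rot": [0, 0, 0], "fingers": 0}, {"travel": [0, 0, 0], "delta_rot": [0, 0, 0], "fingers": 1}, {"travel": [0, 0, 0], "delta_rot": [0, 0, 0], "fingers": 1}, {"travel": [0, 0, 0], "delta_rot": [0, 0, 0], "fingers": 1}, {"travel": [0, 0, 0], "delta_rot": [0, 0, 0], "fingers": 1}, {"travel": [0, 0, 0], "delta_rot": [0, 0, 0], "fingers": 1}, {"travel": [0, 0, 0], "delta_rot": [0, 0, 0], "fingers": 1}], "grip_force": 20}}

```text
clock: 7.15
eef_pos: [496.5, 151.9, 54.6]
eef_rot: [3.142, -0.0, 0.274]
wrist_force: [-0.1, -1.0, 2.0]
finger_gap: 60.2
```

```bash
python3 go.py 533.4 -54.6 160
```

```text
pos [496.5 151.9  54.6] rot [ 3.142 -0.     0.274] F [-0.1 -1.   2. ] gap 60.2 t 7.15
travel [ -20.3  208.8 -105.4] |d| 234.8 turn deg [ 0.   -0.01 -0.  ] travel after turn [ -20.3  208.8 -105.4]
```

Call:
{"method": "send_rows", "body": {"plan": [{"travel": [0, 0, -15], "delta_rot": [0, 0, 0], "fingers": 1}, {"travel": [0, 0, -30], "delta_rot": [0, 0, 0], "fingers": 1}, {"travel": [0, 0, -30], "delta_rot": [0, 0, 0], "fingers": 1}, {"travel": [0, 0, -30], "delta_rot": [0, 0, 0], "fingers": 1}, {"travel": [-2, 20, 0], "delta_rot": [0, 0, 0], "fingers": 1}, {"travel": [-3, 30, 0], "delta_rot": [0, 0, 0], "fingers": 1}, {"travel": [-3, 30, 0], "delta_rot": [0, 0, 0], "fingers": 1}, {"travel": [-3, 30, 0], "delta_rot": [0, 0, 0], "fingers": 1}, {"travel": [-3, 30, 0], "delta_rot": [0, 0, 0], "fingers": 1}, {"travel": [-3, 30, 0], "delta_rot": [0, 0, 0], "fingers": 1}, {"travel": [-2, 25, 0], "delta_rot": [0, 0, 0], "fingers": 1}, {"travel": [-1, 14, 0], "delta_rot": [0, 0, 0], "fingers": 1}, {"travel": [0, 0, 0], "delta_rot": [0, 0, 0], "fingers": 1}, {"travel": [0, 0, 0], "delta_rot": [0, 0, 0], "fingers": 1}]}}

```text
clock: 8.9
eef_pos: [533.5, -54.0, 159.5]
eef_rot: [-3.141, 0.0, 0.274]
wrist_force: [-0.7, -0.3, -2.3]
finger_gap: 60.7
```

```bash
python3 w.py w4 tub_floor,62,42
python3 - <<'E'
from h import *
np.set_printoptions(precision=1,suppress=True)
s=manip.read_state(); c=camera("wrist")
P=cloud(c,np.ones((400,640),bool),s); e=s["eef_pos"]
for lo in range(-62,40,8):
    q=P[(P[:,2]-e[2]>lo)&(P[:,2]-e[2]<lo+8)&(np.hypot(P[:,0]-e[0],P[:,1]-e[1])<45)]
    if len(q): print(lo,len(q),q.mean(0)-e)
E
python3 go.py 533.4 -54.6 89
```

```text
[533.5 -54.  159.5] [-3.1  0.   0.3] 8.9
worktop z 0.20136066212063497
-54 3281 [ -7.   -1.3 -50.2]
-46 593 [ -8.7  -1.8 -42. ]
-38 688 [ -8.4  -1.3 -34. ]
-30 775 [ -8.2  -1.8 -25.9]
-22 938 [ -6.9  -1.5 -17.8]
-14 1160 [-5.4 -1.  -9.9]
-6 1183 [-1.7  0.4 -2.1]
2 1337 [5.5 2.7 6.8]
10 1530 [ 8.9  2.5 11.8]
18 563 [ 5.3  2.8 22.2]
26 652 [ 5.9  1.9 30.1]
34 683 [ 7.   2.7 38.1]
pos [533.6 -54.  159.5] rot [-3.141  0.     0.275] F [-0.4  0.7 -2. ] gap 60.7 t 9.05
travel [-0.4  0.5 70.5] |d| 70.5 turn deg [-0.01  0.   -0.  ] travel after turn [-0.4  0.5 70.5]
```

View pics/w4.png

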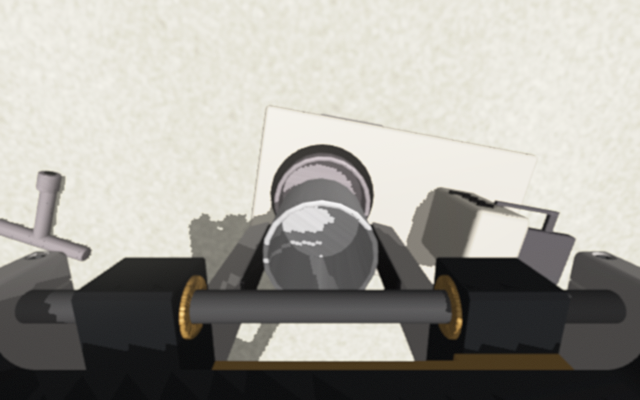

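The cup is held upright with its rim at about (320,245), and the tub opening is behind it at (322,190). I'll check how well the cup is centred in the grip.

```bash
cat > rim.py <<'E'
import sys
from h import *
from scipy.optimize import least_squares
np.set_printoptions(precision=1,suppress=True)
dz,r=map(float,sys.argv[1:3])
s=manip.read_state(); c=camera("wrist"); Rm=R.from_euler('xyz',s["eef_rot"])
P=Rm.inv().apply(cloud(c,np.ones((400,640),bool),s)-s["eef_pos"])  # tool frame
q=P[(abs(P[:,2]+dz)<2.5)&(np.hypot(P[:,0],P[:,1])<r+4)&(np.abs(P[:,1])<r)&(np.hypot(P[:,0],P[:,1])>r-10)]
f=least_squares(lambda x:np.hypot(q[:,0]-x[0],q[:,1]-x[1])-r+1.5,[0,0],loss="soft_l1",f_scale=.7).x
print("held rim centre in tool xy",f,len(q),"top",-np.percentile(P[(np.hypot(P[:,0],P[:,1])<r+1)&(P[:,2]>-dz-6)&(np.abs(P[:,1])<r-3),2],1))
E
python3 rim.py 10.4 31
```

```text
held rim centre in tool xy [ 0.2 -0.6] 1598 top 11.318774194748292
```

Call:
{"method": "send_rows", "body": {"plan": [{"travel": [0, 0.5, 15], "delta_rot": [0, 0, 0], "fingers": 1}, {"travel": [0, 0, 18], "delta_rot": [0, 0, 0], "fingers": 1}, {"travel": [0, 0, 15], "delta_rot": [0, 0, 0], "fingers": 1}, {"travel": [0, 0, 10], "delta_rot": [0, 0, 0], "fingers": 1}, {"travel": [0, 0, 6], "delta_rot": [0, 0, 0], "fingers": 1}, {"travel": [0, 0, 3], "delta_rot": [0, 0, 0], "fingers": 1}, {"travel": [0, 0, 1], "delta_rot": [0, 0, 0], "fingers": 1}, {"travel": [0, 0, 0], "delta_rot": [0, 0, 0], "fingers": 1}, {"travel": [0, 0, 0], "delta_rot": [0, 0, 0], "fingers": 1}]}}

```text
clock: 10.22
eef_pos: [533.9, -55.2, 91.7]
eef_rot: [3.141, -0.0, 0.274]
wrist_force: [-0.5, -0.1, -1.7]
finger_gap: 60.6
```

Call:
{"method": "send_rows", "body": {"plan": [{"travel": [0, 0, 1], "delta_rot": [0, 0, 0], "fingers": 1}, {"travel": [0, 0, 1], "delta_rot": [0, 0, 0], "fingers": 1}, {"travel": [0, 0, 0], "delta_rot": [0, 0, 0], "fingers": 1}, {"travel": [0, 0, 0], "delta_rot": [0, 0, 0], "fingers": 1}]}}

```text
clock: 10.72
eef_pos: [533.8, -55.2, 89.5]
eef_rot: [-3.142, 0.0, 0.274]
wrist_force: [0.5, -0.5, -1.4]
finger_gap: 60.5
```

Call:
{"method": "send_rows", "body": {"plan": [{"travel": [0, 0, 1], "delta_rot": [0, 0, 0], "fingers": 1}, {"travel": [0, 0, 0], "delta_rot": [0, 0, 0], "fingers": 1}, {"travel": [0, 0, 0], "delta_rot": [0, 0, 0], "fingers": 1}]}}

```text
clock: 11.1
eef_pos: [533.9, -55.2, 88.6]
eef_rot: [3.141, -0.0, 0.274]
wrist_force: [0.1, -0.3, 0.6]
finger_gap: 60.3
```

Call:
{"method": "send_rows", "body": {"plan": [{"travel": [0, 0, 0.5], "delta_rot": [0, 0, 0], "fingers": 1}, {"travel": [0, 0, 0], "delta_rot": [0, 0, 0], "fingers": 1}, {"travel": [0, 0, 0], "delta_rot": [0, 0, 0], "fingers": 1}]}}

```text
clock: 11.48
eef_pos: [533.9, -55.2, 88.5]
eef_rot: [3.141, -0.0, 0.274]
wrist_force: [-4.1, 0.1, 8.5]
finger_gap: 60.7
```

Contact. Releasing and rising, then on to the narrow cup.

Call:
{"method": "send_rows", "body": {"plan": [{"travel": [0, 0, -0.5], "delta_rot": [0, 0, 0], "fingers": 1}, {"travel": [0, 0, 0], "delta_rot": [0, 0, 0], "fingers": -0.45}, {"travel": [0, 0, 0], "delta_rot": [0, 0, 0], "fingers": -0.7}, {"travel": [0, 0, 0], "delta_rot": [0, 0, 0], "fingers": -1}, {"travel": [0, 0, 0], "delta_rot": [0, 0, 0], "fingers": -1}, {"travel": [0, 0, 0], "delta_rot": [0, 0, 0], "fingers": -1}, {"travel": [0, 0, -10], "delta_rot": [0, 0, 0], "fingers": -1}, {"travel": [0, 0, -30], "delta_rot": [0, 0, 0], "fingers": -1}, {"travel": [0, 0, -40], "delta_rot": [0, 0, 0], "fingers": -1}, {"travel": [0, 0, -40], "delta_rot": [0, 0, 0], "fingers": -1}, {"travel": [-25, 0, -20], "delta_rot": [0, 0, 0], "fingers": -1}, {"travel": [-25, 0, 0], "delta_rot": [0, 0, 0], "fingers": -1}, {"travel": [0, 0, 0], "delta_rot": [0, 0, 0], "fingers": -1}, {"travel": [0, 0, 0], "delta_rot": [0, 0, 0], "fingers": -1}]}}

```text
clock: 13.22
eef_pos: [486.2, -68.6, 228.8]
eef_rot: [3.141, -0.001, 0.274]
wrist_force: [-1.1, 0.1, -0.1]
finger_gap: 93.8
```

```bash
python3 w.py w5 tub_floor,62,42 wide_mid,99,31; python3 go.py 480 340 229
```

```text
[486.2 -68.6 228.8] [ 3.1 -0.   0.3] 13.225
worktop z 0.2566958079333119
pos [486.1 -68.5 228.2] rot [-3.141  0.     0.274] F [-0.5 -0.   0.2] gap 94.1 t 13.375
travel [ 104.7 -394.9   -0.7] |d| 408.6 turn deg [-0.02  0.02 -0.  ] travel after turn [ 104.7 -394.9   -0.8]
```

View pics/w5.png

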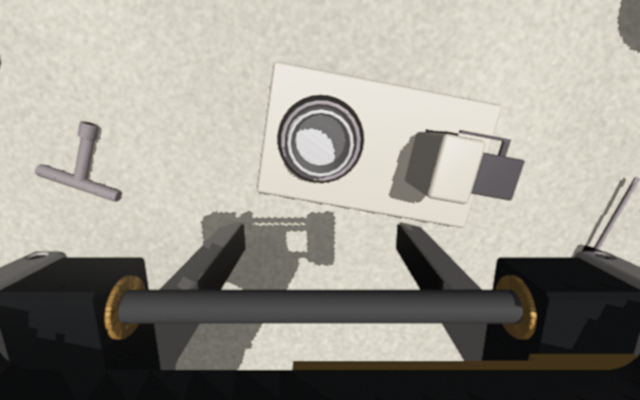

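The wide cup stands upright and concentric in the tub, at about px (320,143). I'll measure its rim and go to the narrow cup.

Call:
{"method": "send_rows", "body": {"plan": [{"travel": [5, -25, 0], "delta_rot": [0, 0, 0], "fingers": -1}, {"travel": [12, -40, 0], "delta_rot": [0, 0, 0], "fingers": -1}, {"travel": [12, -45, 0], "delta_rot": [0, 0, 0], "fingers": -1}, {"travel": [12, -45, 0], "delta_rot": [0, 0, 0], "fingers": -1}, {"travel": [12, -45, 0], "delta_rot": [0, 0, 0], "fingers": -1}, {"travel": [12, -45, 0], "delta_rot": [0, 0, 0], "fingers": -1}, {"travel": [12, -45, 0], "delta_rot": [0, 0, 0], "fingers": -1}, {"travel": [12, -45, 0], "delta_rot": [0, 0, 0], "fingers": -1}, {"travel": [11, -40, 0], "delta_rot": [0, 0, 0], "fingers": -1}, {"travel": [5, -20, 0], "delta_rot": [0, 0, 0], "fingers": -1}, {"travel": [0, 0, 0], "delta_rot": [0, 0, 0], "fingers": -1}, {"travel": [0, 0, 0], "delta_rot": [0, 0, 0], "fingers": -1}]}}

```text
clock: 14.88
eef_pos: [480.2, 338.8, 228.4]
eef_rot: [3.141, 0.0, 0.273]
wrist_force: [-0.4, -0.5, -0.4]
finger_gap: 93.9
```

```bash
python3 w.py w6 narrow_mid,102,21; python3 go.py 516.2 350.7 88
python3 - <<'E'
from h import *
from scipy.optimize import least_squares
c=camera("scene"); P=cloud(c,np.ones((400,640),bool))
q=P[(abs(P[:,2]-99)<2.5)&(np.hypot(P[:,0]-534,P[:,1]+55)<36)]
print("wide rim (scene)",least_squares(lambda x:np.hypot(q[:,0]-x[0],q[:,1]-x[1])-29.5,[534,-55],loss="soft_l1").x,len(q))
E
```

```text
[480.2 338.8 228.4] [3.1 0.  0.3] 14.875
worktop z 0.29711739635405365
narrow_mid 0.63 [517.2 349.6  51.6]
  rim fit [516.3 351.8  19.1] 448 z 102.00216983843126
pos [480.3 338.8 228.7] rot [ 3.142 -0.     0.272] F [-0.7 -0.9 -0.2] gap 94.0 t 14.975
travel [ 37.7  -1.8 140.7] |d| 145.7 turn deg [ 0.   -0.01 -0.  ] travel after turn [ 37.8  -1.8 140.7]
wide rim (scene) [535.3274592  -51.96197387] 44
```

Call:
{"method": "send_rows", "body": {"plan": [{"travel": [19, -1, 10], "delta_rot": [0, 0, 0], "fingers": -1}, {"travel": [19, -1.3, 10], "delta_rot": [0, 0, 0], "fingers": -1}, {"travel": [0, 0, 30], "delta_rot": [0, 0, 0], "fingers": -1}, {"travel": [0, 0, 30], "delta_rot": [0, 0, 0], "fingers": -1}, {"travel": [0, 0, 30], "delta_rot": [0, 0, 0], "fingers": -1}, {"travel": [0, 0, 20], "delta_rot": [0, 0, 0], "fingers": -1}, {"travel": [0, 0, 10], "delta_rot": [0, 0, 0], "fingers": -1}, {"travel": [0, 0, 0], "delta_rot": [0, 0, 0], "fingers": -1}, {"travel": [0, 0, 0], "delta_rot": [0, 0, 0], "fingers": -1}]}}

```text
clock: 16.15
eef_pos: [516.4, 352.7, 89.5]
eef_rot: [-3.141, -0.002, 0.274]
wrist_force: [-0.2, 0.1, 0.9]
finger_gap: 93.7
```

Call:
{"method": "send_rows", "body": {"plan": [{"travel": [0, 0, 0], "delta_rot": [0, 0, 0], "fingers": 0}, {"travel": [0, 0, 0], "delta_rot": [0, 0, 0], "fingers": 0}, {"travel": [0, 0, 0], "delta_rot": [0, 0, 0], "fingers": 1}, {"travel": [0, 0, 0], "delta_rot": [0, 0, 0], "fingers": 1}, {"travel": [0, 0, 0], "delta_rot": [0, 0, 0], "fingers": 1}, {"travel": [0, 0, 0], "delta_rot": [0, 0, 0], "fingers": 1}, {"travel": [0, 0, 0], "delta_rot": [0, 0, 0], "fingers": 1}, {"travel": [0, 0, 0], "delta_rot": [0, 0, 0], "fingers": 1}], "grip_force": 25}}

```text
clock: 17.15
eef_pos: [515.9, 352.4, 88.4]
eef_rot: [3.142, 0.0, 0.274]
wrist_force: [-0.0, -0.5, -1.4]
finger_gap: 41.0
```

```bash
python3 go.py 533.8 -55.2 225
```

```text
pos [515.9 352.4  88.4] rot [3.142 0.    0.274] F [-0.  -0.5 -1.4] gap 41.0 t 17.15
travel [ -93.   397.3 -136.6] |d| 430.3 turn deg [0.   0.01 0.  ] travel after turn [ -93.   397.3 -136.6]
```

Call:
{"method": "send_rows", "body": {"plan": [{"travel": [0, 0, -15], "delta_rot": [0, 0, 0], "fingers": 1}, {"travel": [0, 0, -30], "delta_rot": [0, 0, 0], "fingers": 1}, {"travel": [0, 0, -35], "delta_rot": [0, 0, 0], "fingers": 1}, {"travel": [0, 0, -35], "delta_rot": [0, 0, 0], "fingers": 1}, {"travel": [0, 0, -22], "delta_rot": [0, 0, 0], "fingers": 1}, {"travel": [-5, 20, 0], "delta_rot": [0, 0, 0], "fingers": 1}, {"travel": [-9, 37, 0], "delta_rot": [0, 0, 0], "fingers": 1}, {"travel": [-9, 40, 0], "delta_rot": [0, 0, 0], "fingers": 1}, {"travel": [-10, 40, 0], "delta_rot": [0, 0, 0], "fingers": 1}, {"travel": [-10, 40, 0], "delta_rot": [0, 0, 0], "fingers": 1}, {"travel": [-10, 40, 0], "delta_rot": [0, 0, 0], "fingers": 1}, {"travel": [-10, 40, 0], "delta_rot": [0, 0, 0], "fingers": 1}, {"travel": [-10, 40, 0], "delta_rot": [0, 0, 0], "fingers": 1}, {"travel": [-10, 40, 0], "delta_rot": [0, 0, 0], "fingers": 1}, {"travel": [-6, 35, 0], "delta_rot": [0, 0, 0], "fingers": 1}, {"travel": [-4, 20, 0], "delta_rot": [0, 0, 0], "fingers": 1}, {"travel": [0, 5, 0], "delta_rot": [0, 0, 0], "fingers": 1}, {"travel": [0, 0, 0], "delta_rot": [0, 0, 0], "fingers": 1}, {"travel": [0, 0, 0], "delta_rot": [0, 0, 0], "fingers": 1}]}}

```text
clock: 19.52
eef_pos: [533.7, -54.0, 225.4]
eef_rot: [-3.141, 0.0, 0.275]
wrist_force: [-0.7, 0.6, -1.4]
finger_gap: 41.1
```

```bash
python3 go.py 533.8 -55.2 225;python3 rim.py 13.6 21
python3 - <<'E'
from h import *
from scipy.optimize import least_squares
s=manip.read_state(); c=camera("wrist"); save(c,"w7.png"); P=cloud(c,np.ones((400,640),bool),s)
for z,r in((99,29.5),(62,40)):
    q=P[(abs(P[:,2]-z)<2.5)&(abs(np.hypot(P[:,0]-534,P[:,1]+55)-r)<6)]
    print("rim",z,least_squares(lambda x:np.hypot(q[:,0]-x[0],q[:,1]-x[1])-r,[534,-55],loss="soft_l1").x,len(q))
E
```

```text
pos [533.7 -54.  225.4] rot [-3.141  0.     0.275] F [-0.7  0.6 -1.4] gap 41.1 t 19.525
travel [-0.2  1.2  0.4] |d| 1.3 turn deg [-0.01  0.01 -0.  ] travel after turn [-0.2  1.2  0.4]
held rim centre in tool xy [ 0.9 -0.7] 1371 top 14.645308273311926
rim 99 [533.46791472 -54.77412061] 399
rim 62 [533.26615905 -55.13628873] 622
```

View pics/w7.png

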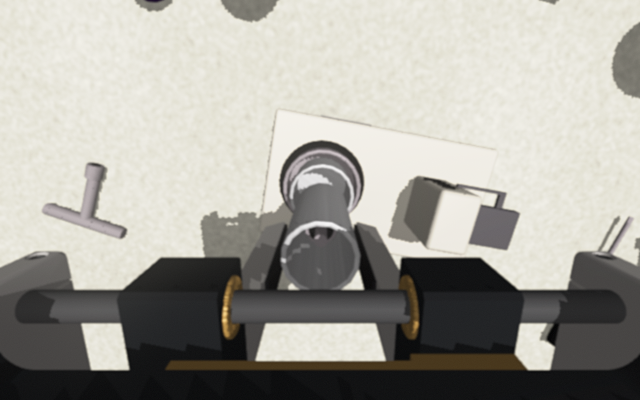

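The narrow cup is held upright above the wide cup (rims at (320,255) and (322,170)). Lowering it.

Call:
{"method": "send_rows", "body": {"plan": [{"travel": [-0.5, 0.5, 15], "delta_rot": [0, 0, 0], "fingers": 1}, {"travel": [0, 0, 20], "delta_rot": [0, 0, 0], "fingers": 1}, {"travel": [0, 0, 20], "delta_rot": [0, 0, 0], "fingers": 1}, {"travel": [0, 0, 18], "delta_rot": [0, 0, 0], "fingers": 1}, {"travel": [0, 0, 12], "delta_rot": [0, 0, 0], "fingers": 1}, {"travel": [0, 0, 7], "delta_rot": [0, 0, 0], "fingers": 1}, {"travel": [0, 0, 3], "delta_rot": [0, 0, 0], "fingers": 1}, {"travel": [0, 0, 1], "delta_rot": [0, 0, 0], "fingers": 1}, {"travel": [0, 0, 1], "delta_rot": [0, 0, 0], "fingers": 1}, {"travel": [0, 0, 0], "delta_rot": [0, 0, 0], "fingers": 1}, {"travel": [0, 0, 0], "delta_rot": [0, 0, 0], "fingers": 1}]}}

```text
clock: 21.0
eef_pos: [533.5, -55.6, 128.6]
eef_rot: [3.141, -0.0, 0.274]
wrist_force: [0.2, 1.0, -2.0]
finger_gap: 41.0
```

Call:
{"method": "send_rows", "body": {"plan": [{"travel": [0, 0, 1], "delta_rot": [0, 0, 0], "fingers": 1}, {"travel": [0, 0, 0.5], "delta_rot": [0, 0, 0], "fingers": 1}, {"travel": [0, 0, 0], "delta_rot": [0, 0, 0], "fingers": 1}, {"travel": [0, 0, 0], "delta_rot": [0, 0, 0], "fingers": 1}]}}

```text
clock: 21.5
eef_pos: [533.4, -55.5, 127.0]
eef_rot: [-3.142, -0.0, 0.274]
wrist_force: [-0.4, -0.7, -1.7]
finger_gap: 41.2
```

Call:
{"method": "send_rows", "body": {"plan": [{"travel": [0, 0, 0.5], "delta_rot": [0, 0, 0], "fingers": 1}, {"travel": [0, 0, 0.3], "delta_rot": [0, 0, 0], "fingers": 1}, {"travel": [0, 0, 0], "delta_rot": [0, 0, 0], "fingers": 1}, {"travel": [0, 0, 0], "delta_rot": [0, 0, 0], "fingers": 1}]}}

```text
clock: 22.0
eef_pos: [533.5, -55.5, 126.3]
eef_rot: [3.141, -0.0, 0.274]
wrist_force: [-0.4, 0.2, 2.1]
finger_gap: 41.0
```

Call:
{"method": "send_rows", "body": {"plan": [{"travel": [0, 0, 0.3], "delta_rot": [0, 0, 0], "fingers": 1}, {"travel": [0, 0, 0], "delta_rot": [0, 0, 0], "fingers": 1}, {"travel": [0, 0, 0], "delta_rot": [0, 0, 0], "fingers": 1}]}}

```text
clock: 22.38
eef_pos: [533.6, -55.5, 126.3]
eef_rot: [3.141, -0.001, 0.274]
wrist_force: [-0.9, 0.9, 5.7]
finger_gap: 41.0
```

Call:
{"method": "send_rows", "body": {"plan": [{"travel": [0, 0, -0.3], "delta_rot": [0, 0, 0], "fingers": 1}, {"travel": [0, 0, 0], "delta_rot": [0, 0, 0], "fingers": 0}, {"travel": [0, 0, 0], "delta_rot": [0, 0, 0], "fingers": -0.4}, {"travel": [0, 0, 0], "delta_rot": [0, 0, 0], "fingers": -0.7}, {"travel": [0, 0, 0], "delta_rot": [0, 0, 0], "fingers": -0.7}, {"travel": [0, 0, 0], "delta_rot": [0, 0, 0], "fingers": -0.7}, {"travel": [0, 0, -10], "delta_rot": [0, 0, 0], "fingers": -0.7}, {"travel": [0, 0, -30], "delta_rot": [0, 0, 0], "fingers": -0.7}, {"travel": [0, 0, -40], "delta_rot": [0, 0, 0], "fingers": -0.7}, {"travel": [0, 0, -30], "delta_rot": [0, 0, 0], "fingers": 0}, {"travel": [-20, 35, -10], "delta_rot": [0, 0, 0], "fingers": 1}, {"travel": [-20, 45, 0], "delta_rot": [0, 0, 0], "fingers": 1}, {"travel": [-20, 35, 0], "delta_rot": [0, 0, 0], "fingers": 1}, {"travel": [0, 0, 0], "delta_rot": [0, 0, 0], "fingers": 1}, {"travel": [0, 0, 0], "delta_rot": [0, 0, 0], "fingers": 1}, {"travel": [0, 0, 0], "delta_rot": [0, 0, 0], "fingers": 1}]}}

```text
clock: 24.38
eef_pos: [507.0, -181.5, 246.4]
eef_rot: [3.142, -0.0, 0.275]
wrist_force: [0.1, 0.9, -0.5]
finger_gap: 13.3
```

```bash
python3 - <<'E'
from h import *
np.set_printoptions(precision=1,suppress=True)
s=manip.read_state(); c=camera("wrist"); save(c,"w8.png"); P=cloud(c,np.ones((400,640),bool),s)
q=P[(abs(P[:,2]-140)<4)&(np.hypot(P[:,0]-534,P[:,1]+55)<35)]; print("narrow rim",len(q),q.mean(0))
q=P[(abs(P[:,2]-105)<3.5)&(P[:,1]<-201)&(np.hypot(P[:,0]-550,P[:,1]+223)<35)]
print("pad",len(q),q.mean(0),cv2.minAreaRect(q[:,:2].astype(np.float32)))
E
python3 go.py 550 -224 140
```

```text
narrow rim 647 [534.  -55.7 139.5]
pad 1801 [ 551.1 -222.5  104.9] ((557.0047607421875, -221.9750213623047), (55.61465835571289, 42.88192367553711), 5.7014875411987305)
pos [ 507.  -181.5  246.3] rot [ 3.142 -0.     0.275] F [0.6 0.  0.3] gap 9.5 t 24.425
travel [ 29.8  52.5 106.3] |d| 122.3 turn deg [ 0.   -0.01 -0.  ] travel after turn [ 29.8  52.6 106.3]
```

View pics/w8.png

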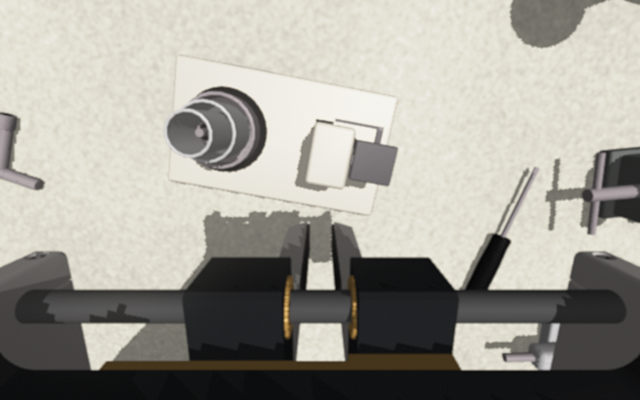

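The cups are nested and upright (px (205,130)), with the narrow cup's rim at z 139.5. The pad is at px (373,163). Going above the pad with the fingers shut.

Call:
{"method": "send_rows", "body": {"plan": [{"travel": [15, 27, 20], "delta_rot": [0, 0, 0], "fingers": 1}, {"travel": [14.5, 27.5, 25], "delta_rot": [0, 0, 0], "fingers": 1}, {"travel": [0, 0, 30], "delta_rot": [0, 0, 0], "fingers": 1}, {"travel": [0, 0, 25], "delta_rot": [0, 0, 0], "fingers": 1}, {"travel": [0, 0, 12], "delta_rot": [0, 0, 0], "fingers": 1}, {"travel": [0, 0, 0], "delta_rot": [0, 0, 0], "fingers": 1}, {"travel": [0, 0, 0], "delta_rot": [0, 0, 0], "fingers": 1}, {"travel": [0, 0, 0], "delta_rot": [0, 0, 0], "fingers": 1}]}}

```text
clock: 25.42
eef_pos: [550.2, -227.1, 135.1]
eef_rot: [3.141, -0.001, 0.274]
wrist_force: [-0.7, 0.8, 0.1]
finger_gap: 0.8
```

Call:
{"method": "send_rows", "body": {"plan": [{"travel": [0, 0, 2], "delta_rot": [0, 0, 0], "fingers": 1}, {"travel": [0, 0, 2], "delta_rot": [0, 0, 0], "fingers": 1}, {"travel": [0, 0, 2], "delta_rot": [0, 0, 0], "fingers": 1}, {"travel": [0, 0, 2], "delta_rot": [0, 0, 0], "fingers": 1}, {"travel": [0, 0, 2], "delta_rot": [0, 0, 0], "fingers": 1}, {"travel": [0, 0, 2], "delta_rot": [0, 0, 0], "fingers": 1}, {"travel": [0, 0, 0], "delta_rot": [0, 0, 0], "fingers": 1}, {"travel": [0, 0, 0], "delta_rot": [0, 0, 0], "fingers": 1}]}}

```text
clock: 26.42
eef_pos: [549.9, -227.0, 122.6]
eef_rot: [3.141, -0.0, 0.274]
wrist_force: [-2.5, 0.1, 6.1]
finger_gap: 0.7
```

Call:
{"method": "send_rows", "body": {"plan": [{"travel": [0, 0, 3], "delta_rot": [0, 0, 0], "fingers": 1}, {"travel": [0, 0, 3], "delta_rot": [0, 0, 0], "fingers": 1}, {"travel": [0, 0, 3], "delta_rot": [0, 0, 0], "fingers": 1}, {"travel": [0, 0, 3], "delta_rot": [0, 0, 0], "fingers": 1}, {"travel": [0, 0, 3], "delta_rot": [0, 0, 0], "fingers": 1}, {"travel": [0, 0, 3], "delta_rot": [0, 0, 0], "fingers": 1}, {"travel": [0, 0, 3], "delta_rot": [0, 0, 0], "fingers": 1}, {"travel": [0, 0, 3], "delta_rot": [0, 0, 0], "fingers": 1}, {"travel": [0, 0, 3], "delta_rot": [0, 0, 0], "fingers": 1}, {"travel": [0, 0, 2], "delta_rot": [0, 0, 0], "fingers": 1}, {"travel": [0, 0, 0], "delta_rot": [0, 0, 0], "fingers": 1}, {"travel": [0, 0, 0], "delta_rot": [0, 0, 0], "fingers": 1}]}}

```text
clock: 27.92
eef_pos: [549.9, -227.0, 93.5]
eef_rot: [3.141, -0.0, 0.274]
wrist_force: [-2.8, 2.4, 7.9]
finger_gap: 0.3
```

Call:
{"method": "send_rows", "body": {"plan": [{"travel": [0, 0, 2], "delta_rot": [0, 0, 0], "fingers": 1}, {"travel": [0, 0, 0], "delta_rot": [0, 0, 0], "fingers": 1}, {"travel": [0, 0, 0], "delta_rot": [0, 0, 0], "fingers": 1}]}}

```text
clock: 28.3
eef_pos: [549.9, -227.0, 91.4]
eef_rot: [3.141, -0.0, 0.274]
wrist_force: [-2.8, 1.5, 7.1]
finger_gap: 0.3
```

Call:
{"method": "send_rows", "body": {"plan": [{"travel": [0, 0, 2], "delta_rot": [0, 0, 0], "fingers": 1}, {"travel": [0, 0, 0], "delta_rot": [0, 0, 0], "fingers": 1}, {"travel": [0, 0, 0], "delta_rot": [0, 0, 0], "fingers": 1}]}}

```text
clock: 28.68
eef_pos: [549.9, -227.0, 89.5]
eef_rot: [3.141, -0.0, 0.274]
wrist_force: [-2.6, 2.5, 6.6]
finger_gap: 0.3
```

Call:
{"method": "send_rows", "body": {"plan": [{"travel": [0, 0, 1], "delta_rot": [0, 0, 0], "fingers": 1}, {"travel": [0, 0, 0], "delta_rot": [0, 0, 0], "fingers": 1}, {"travel": [0, 0, 0], "delta_rot": [0, 0, 0], "fingers": 1}]}}

```text
clock: 29.05
eef_pos: [549.9, -227.0, 88.6]
eef_rot: [3.141, -0.0, 0.274]
wrist_force: [-3.3, 0.8, 8.9]
finger_gap: 0.2
```

```bash
cat > pad.py <<'E'
from h import *
np.set_printoptions(precision=1,suppress=True)
F=[];
for n in ("scene","side","side","wrist"):
    s=manip.read_state(); F.append([*s["wrist_force"],s["eef_pos"][2]]); c=camera(n)
    P=cloud(c,np.ones((400,640),bool),s)
    yd=np.array([-.0967,.9953]); o=np.array([533.5,-55]); xd=np.array([.9953,.0967])
    v=(P[:,:2]-o)@yd; u=(P[:,:2]-o)@xd
    q=P[(abs(u)<19)&(v<-149)&(v>-189)&(P[:,2]>50)&(P[:,2]<112)]
    h,e=np.histogram(q[:,2],np.arange(50,113,2)); print(n,len(q),dict(zip(e[:-1].astype(int).tolist(),h.tolist())))
print(np.array(F))
c=camera("scene"); cv2.imwrite("pics/p1.png",cv2.resize(c["color"][110:200,230:330,::-1],None,fx=6,fy=6,interpolation=cv2.INTER_CUBIC))
E
python3 pad.py
```

```text
scene 99 {50: 0, 52: 0, 54: 0, 56: 0, 58: 1, 60: 0, 62: 2, 64: 4, 66: 8, 68: 8, 70: 4, 72: 0, 74: 4, 76: 0, 78: 2, 80: 2, 82: 2, 84: 1, 86: 4, 88: 5, 90: 6, 92: 6, 94: 3, 96: 5, 98: 3, 100: 4, 102: 2, 104: 9, 106: 5, 108: 6, 110: 3}
side 88 {50: 0, 52: 0, 54: 0, 56: 0, 58: 0, 60: 2, 62: 1, 64: 0, 66: 11, 68: 40, 70: 23, 72: 2, 74: 1, 76: 2, 78: 1, 80: 2, 82: 2, 84: 1, 86: 0, 88: 0, 90: 0, 92: 0, 94: 0, 96: 0, 98: 0, 100: 0, 102: 0, 104: 0, 106: 0, 108: 0, 110: 0}
side 80 {50: 0, 52: 0, 54: 0, 56: 0, 58: 0, 60: 0, 62: 1, 64: 0, 66: 12, 68: 40, 70: 15, 72: 4, 74: 1, 76: 1, 78: 2, 80: 1, 82: 1, 84: 2, 86: 0, 88: 0, 90: 0, 92: 0, 94: 0, 96: 0, 98: 0, 100: 0, 102: 0, 104: 0, 106: 0, 108: 0, 110: 0}
wrist 2996 {50: 0, 52: 0, 54: 0, 56: 0, 58: 0, 60: 0, 62: 0, 64: 0, 66: 27, 68: 1415, 70: 379, 72: 23, 74: 29, 76: 42, 78: 36, 80: 56, 82: 53, 84: 48, 86: 57, 88: 52, 90: 60, 92: 53, 94: 66, 96: 61, 98: 68, 100: 79, 102: 66, 104: 77, 106: 80, 108: 80, 110: 89}
[[-3.3  0.8  8.9 88.6]
 [-3.   2.1  9.1 88.6]
 [-3.   2.8  8.6 88.6]
 [-3.7  2.1  8.4 88.6]]
```

View pics/p1.png

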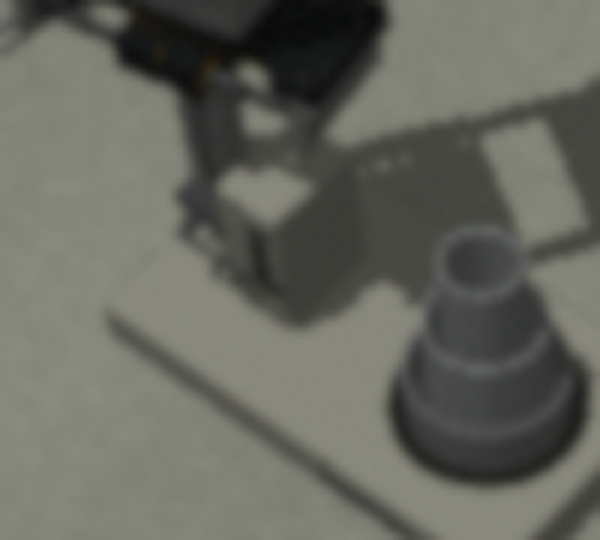

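The nest is upright at (485,350) in the crop, and the fingers hold the pad about 35.4 mm down. A last 0.5 mm centres it on the third notch.

Call:
{"method": "send_rows", "body": {"plan": [{"travel": [0, 0, 0.5], "delta_rot": [0, 0, 0], "fingers": 1}, {"travel": [0, 0, 0], "delta_rot": [0, 0, 0], "fingers": 1}, {"travel": [0, 0, 0], "delta_rot": [0, 0, 0], "fingers": 1}, {"travel": [0, 0, 0], "delta_rot": [0, 0, 0], "fingers": 1}, {"travel": [0, 0, 0], "delta_rot": [0, 0, 0], "fingers": 1}]}}

```text
clock: 29.92
eef_pos: [549.9, -227.0, 88.2]
eef_rot: [3.141, -0.0, 0.274]
wrist_force: [-3.8, 1.1, 8.3]
finger_gap: 0.3
```

Run:
```python
from h import *
np.set_printoptions(precision=2,suppress=True)
for i in range(3):
    s=manip.read_state(); c=camera("wrist"); print(s["wrist_force"],s["eef_pos"],s["clock"])
P=cloud(c,np.ones((400,640),bool),s)
q=P[(np.hypot(P[:,0]-550,P[:,1]+223)<18)&(P[:,2]>60)&(P[:,2]<73)]; print("pad z",np.median(q[:,2]),len(q))
q=P[(abs(P[:,2]-115)<3)&(np.hypot(P[:,0]-545,P[:,1]+179)<20)]; print("tower z",np.median(q[:,2]),len(q))
```

```text
[-3.79  1.12  8.26] [ 549.9  -226.99   88.15] 29.925
[-4.3   2.19  9.78] [ 549.93 -227.     88.19] 29.975
[-4.44  1.41  8.75] [ 549.91 -227.     88.17] 30.025
pad z 69.15393806107078 992
tower z 115.17112365093708 4006
```

```bash
python3 -c "
from cell import manip
print(manip.sign_off())"
```

```text
the job is handed in; nothing more can be done
None
```

The job is done and handed in at about 30 s of the 70 s allowed. Both cups are nested in the tub, and the fingers are still holding the lever at the third notch.

- **Cups:** I set the wide cup down on the tub floor and let it go, then did the same with the narrow cup inside it. In each case I stopped when the wrist force showed contact. The last views show both upright and concentric. The narrow cup's rim is at z 139.5 mm, against 140 expected.
- **Lever:** The fingers hold the pad with its top at about 69.1 mm by the wrist depth, or 69.2 mm from the tool height. That is about 36 mm pressed, and the stop is at 46 mm. The vertical force was 8.3–9.8 N, against about 9.4 N expected at the third notch.
- **Weaker checks:** I could not read the pointer marks in the picture, so the notch rests on pad height and force. A sparse rim fit from the scene camera (44 points) put the wide cup about 3 mm off. The closer wrist-camera fit showed it centred to within about 0.5 mm, and I went with that.
- **Other things:** I moved nothing else on the worktop, but I did not measure the bystanders again at the end.

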